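# Seat the winged alignment gauge in the centring stage

### The arm

A 6-joint arm with a two-finger parallel gripper is mounted at the origin on the work surface. World frame = base frame: x ahead of the robot, y to its left, z up, the work surface at z = 0. Lengths are in mm, angles in rad, forces in N, time in s.
With the tool pointing down it reaches from about 275 to 750 mm from the base axis. Payload 10.2 kg.
Tool frame: the origin (TCP) lies midway between the tips of the shut fingers; the grasp point (between the pads) lies 19 mm behind it; z points along the fingers, y is the line along which they close (so a half turn about z gives the same grasp; the last joint's range is limited). The gripper opens to 85 mm and grips with 20 to 120 N. Pads are 22 mm wide; open, the fingers measure 114 mm over their backs; the gripper's body (76 mm by 85 mm) begins 54 mm behind the grasp point. The pads swing forward as they close: fully open they stand 13 mm farther back than shut.
Start: joints at [0.895, 0.313, 1.498, -0, 1.331, -0.223], TCP at [229.693, 472.094, 231.294] pointing down, gripper open.
Joint ranges: [-2.94, 2.94], [-0.97, 2.17], [0.19, 2.56], [-1.23, 4.37], [0.02, 3.11], [-2.88, 2.88]. Speed limits (rad/s): [2.39, 2.39, 3.01, 3.14, 3.14, 3.14].

### API

Orientations are given as a unit quaternion [w, x, y, z].
In Python, from rig import ctrl gives the robot as it stands.
- The arm moves only by the tool send_rows, never from a script. Its argument "targets" is a list of rows, each an object with "offset": the shift along the world's x, y, z in cm, a list of three; "spin": the turn about the world's z in rad. A call has 1 to 8 rows; each row is the pose to reach, as a shift and turn from the pose commanded when the call began; what a row does not reach only later rows make up. A row lasts 1/12 s, in which the tool goes at most 41.7 mm and 7.16 degrees, less where a joint would pass 70% of its speed; a pose out of reach is approached as far as the arm can. A call with a gripper value outside its range is refused whole. "grip" is the opening, from 0 (shut) to 1 (fully open), set as the call begins (left out, the last holds). The fingers move at their own pace and stop on an object; "squeeze" is the grip in N (left out, the last holds). Time passes only in rows, so rows that repeat a pose let the fingers close. It gives the time, the measured TCP pose, the force, the opening and the grip force at its end, in the units of the state.
- ctrl.sense(): the state, without advancing time (a new reading comes with each control period).
- ctrl.capture(name): name is "scene" or "side" or "wrist"; returns (picture, depth): 384x512x3 uint8, red, green, blue; 384x512 float32, mm along the optical axis (not along the pixel's ray), 0 where there is no reading.
- ctrl.calibration(name): a dict with "fx", "fy", "cx", "cy" (pixels), "view" (4x4, takes a point from world to camera coordinates); the wrist camera has in their place "mount" (4x4, takes a point from camera to tool coordinates, whose origin is the TCP and whose axes are the flange's). Camera axes: x right, y down, z forward; pixel columns grow to the right and rows downward; lengths in mm; the calibration is good to about 2 mm. The wrist camera is an equidistant fisheye: a pixel r from the principal point sees the ray r / f radians off the axis. A picture is of the moment at which its call begins: read the wrist's pose just before it. calibration takes no time and is no camera call.
- ctrl.finish_job(): hands the job in; it is judged then, once.
Trained networks look in the newest picture that a camera, given by its name, has taken for a name from the list of things; names that differ only in an ending like _2 or _b are one class to them, and where a whole thing is asked for, a point or a joint stands for the part that bears it (a point fixed in the world has none). Each returns a list of dicts, best first, with "conf" (0 to 1); they miss things now and then, are a little off and sometimes report something else, mostly with a low value. They report only what shows in the picture. A call takes as long as a camera call. They do not tell look-alikes from the thing itself.
- ctrl.search_frame(camera, query): "box" ([left, top, right, bottom] in pixels, round what is visible of it).
- ctrl.place_of(camera, query): "uv" ([column, row] in pixels: a listed point, or the origin of a listed thing).
The state is a dict: "time_s": time; "joints": joint angles; "dq": joint speeds; "tau": joint torques, N m; "eef_pos": TCP position; "ee_rot": TCP orientation; "force": force on the tool from outside, world axes, zero at the start; "wrist_torque": the same for the moment, N m; "grip_width": opening from 0.0 (shut) to 1.0 (fully open); "grip_force": force on a finger pad.
Only numpy, scipy, OpenCV 4.12 (cv2) and the standard library are available. Lean on these libraries where they do the work, as an engineer would, in place of code of your own. Each camera call takes 0.05 s, during which the arm holds its last target. There are 200 camera calls.

### The job

Set up the microscope's centring stage: take the brass winged gauge by its grip, feel its round foot into the bore of the stage's ring, and turn it under light pressure until its two wings drop into the ring's slots and it sits fully home, flush and level. Never force it against the stage, and leave the other things on the bench where they are.

Things in the scene. Friction and masses are not known exactly. Their poses are not given: they have to be found in the camera images.
- gauge_mid (a point): loose brass gauge, 52 mm tall, 0.22 kg, standing on the bench; point on its axis 26 mm above its underside; z up. Round foot 48 mm across, 12 mm high, lower edge chamfered 1.5 mm; two opposite wings along its +x and -x, 68 mm tip to tip, 9 mm wide, from 6 to 12 mm above the underside (flush with the foot's top). A half turn about z makes no difference
- gauge_grip (a point): centre of the brass gauge's upright flat grip, on its axis, 32 mm above its underside: the grip reaches from 12 to 52 mm above the underside, is 14 mm thick along the gauge's x (the wings' line) and 40 mm long along its y; same axes as gauge_mid
- stage: centring stage, fixed to the bench: white base 160 x 160 x 20 mm, two dark screw knobs sticking 16 mm out of its -x and -y faces, below its top; origin at the centre of its underside, z up. On it lies an aluminium ring 100 mm across. The gauge and the stage are spoiled if pressed together with more than 35 N
- stage_top (a point): point over the base's centre, level with the ring's top, 32 mm above the bench. The ring (12 mm thick) is locked but was centred by hand: its bore's centre is up to 5 mm off this point along the base's x and up to 5 mm along its y, and its slots, nominally along the base's +x and -x, are turned up to 0.3 rad either way. These offsets are not measured: see or feel them
- stage_floor (a point): base's centre at the bore's floor, 20 mm above the bench. The bore is 51 mm wide, goes right through the ring, as do two opposite slots 12 mm wide reaching 38 mm from its centre, with red marks. Foot in the bore but wings resting on the ring: gauge's underside 26 mm above the bench; fully home: 20 mm, wings flush with the ring's top, gauge_mid at 46 mm
- gauge_plain_mid (a point): bystander: another gauge of the same height and grip, all aluminium, with a plain round foot 58 mm across; point half-way up its axis (26 mm)
- gauge_square_mid (a point): bystander: another gauge of the same height and grip, blue, with a square foot of 56 mm; point half-way up its axis (26 mm)
- oil: bystander: small amber bottle, 32 mm across, 75 mm tall, origin under its centre
- dish: bystander: white shallow dish, 90 mm across, 16 mm high, origin under its centre
- driver: bystander: screwdriver, 160 mm long, lying on the bench
- eyecam: bystander: black eyepiece camera, 50 x 50 x 42 mm, origin under its centre
- pen: bystander: blue pen, 130 mm long, 10 mm thick, lying on the bench
Mind the look-alikes: they are no part of the job. What is meant by the part that bears gauge_mid is not pink, and is the smaller of those in its own colour.

How it is judged (in metres and radians):
On the way:
1. the brass gauge is lifted clear of the bench (height (world z) of gauge_mid above 0.045 m), for 0.1 s.
At the end, for the whole second after the job is handed in: the brass gauge rests fully home in the stage's ring, released and still: its wings down in the slots, its mid point 46 mm above the stage's underside (43 to 48 mm), within 11 mm of the stage's centre seen from above, upright within 0.06 rad (z of gauge_mid in the frame of stage between 0.043 and 0.048 m and horizontal distance between gauge_mid and stage below 0.011 m and angle between gauge_mid's own z axis and vertical below 0.06 rad and linear speed of gauge below 0.01 m/s); the robot touches nothing.
It fails at once if the gauge is pressed against the stage with more than 35 N (contact force between gauge and stage above 35 N).
It fails at once if another thing on the bench is moved by more than 30 mm (distance of any of gauge_plain_mid, gauge_square_mid, oil, dish, driver, eyecam, pen from where it was at the start of the episode above 0.03 m).
It also fails if it takes over 61 s, if anything falls off the work surface, if the arm or the gripper's body presses on something with over 40 N, if the wrist force passes 120 N, or if a joint passes its speed limit or range.

## Working session

There is one attempt and no reset: what is moved stays moved. The work goes in short steps, Python scripts to look and compute and a tool call to move; the robot and the scene stay as the last step left them, time stands still between calls to the robot, and variables do not carry over. Pictures are saved under pics/ and viewed, at most 10 in all, crops included, and the job is handed in when it is done.

Besides the shell and the picture viewer there is one more tool, called after "Call:" by a JSON object that holds its "op" and its "data". send_rows: Moves the arm, as the interface text tells. Its arguments: {"type":"object","properties":{"targets":{"type":"array"},"grip":{"type":"number"},"squeeze":{"type":"number"}},"required":["targets"]}

```bash
mkdir -p pics; ls; cat > h.py <<'E'
import numpy as np, cv2
from rig import ctrl
def save(n,im): cv2.imwrite('pics/'+n+'.png', im[...,::-1])
def world(cal,u,v,d):
    p=np.array([(u-cal['cx'])/cal['fx']*d,(v-cal['cy'])/cal['fy']*d,d,1])
    return (np.linalg.inv(np.array(cal['view']))@p)[:3]
def at_z(cal,u,v,z):
    Vi=np.linalg.inv(np.array(cal['view'])); o=Vi[:3,3]
    r=Vi[:3,:3]@np.array([(u-cal['cx'])/cal['fx'],(v-cal['cy'])/cal['fy'],1])
    return o+r*(z-o[2])/r[2]
E
python3 - <<'E'
from h import *
a,d=ctrl.capture('scene'); c=ctrl.calibration('scene')
b,e=ctrl.capture('side'); 
save('both',np.hstack([cv2.resize(a,(800,600))])); save('side',cv2.resize(b,(800,600)))
cs=ctrl.calibration('side')
for cam,cc in (('scene',c),('side',cs)):
  for q,z in (('gauge_mid',26),('gauge_plain_mid',26),('gauge_square_mid',26),('stage_top',32),('oil',0),('dish',0),('eyecam',0),('driver',5),('pen',5)):
    for r in ctrl.place_of(cam,q)[:4]:
        print(cam,q,round(r['conf'],2),np.round(r['uv']),np.round(at_z(cc,*r['uv'],z)))
E
```

```text
pics
scene gauge_mid 0.96 [135. 156.] [ 467. -398.   26.]
scene gauge_mid 0.66 [175. 158.] [ 454. -277.   26.]
scene gauge_mid 0.53 [195. 136.] [ 360. -238.   26.]
scene gauge_plain_mid 0.84 [221. 162.] [ 448. -137.   26.]
scene gauge_square_mid 0.84 [177. 209.] [ 627. -225.   26.]
scene stage_top 0.71 [287. 188.] [517.  69.  32.]
scene stage_top 0.54 [287. 192.] [528.  70.  32.]
scene oil 0.76 [391. 192.] [466. 369.   0.]
scene dish 0.65 [218. 262.] [753. -87.   0.]
scene eyecam 0.75 [312. 269.] [735. 160.   0.]
scene eyecam 0.68 [391. 252.] [657. 366.   0.]
scene pen 0.52 [115. 200.] [ 610. -419.    5.]
side gauge_mid 0.73 [248. 187.] [525.  61.  26.]
side gauge_mid 0.68 [199. 270.] [ 360. -241.   26.]
side gauge_mid 0.65 [250. 316.] [ 468. -393.   26.]
side gauge_mid 0.64 [238. 280.] [ 454. -287.   26.]
side gauge_plain_mid 0.74 [230. 238.] [ 447. -144.   26.]
side gauge_square_mid 0.67 [301. 248.] [ 631. -207.   26.]
side stage_top 0.95 [248. 182.] [527.  77.  32.]
side oil 0.64 [219. 138.] [459. 381.   0.]
side dish 0.78 [335. 219.] [762. -90.   0.]
side eyecam 0.64 [236. 278.] [ 450. -261.    0.]
side eyecam 0.64 [230. 236.] [ 451. -112.    0.]
side eyecam 0.63 [271. 133.] [653. 385.   0.]
side driver 0.5 [272. 134.] [656. 370.   5.]
side driver 0.48 [310. 167.] [747. 159.   5.]
side pen 0.51 [310. 330.] [ 602. -435.    5.]
```

View pics/both.png

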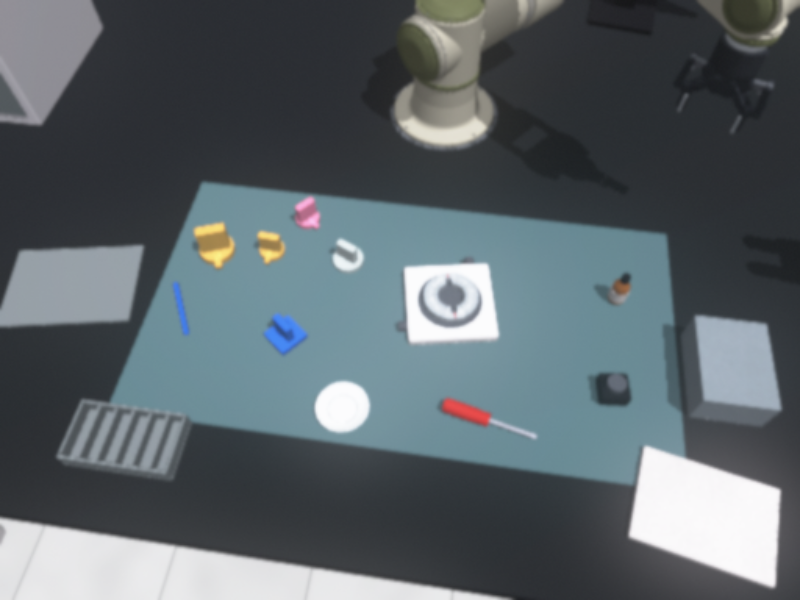

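View pics/side.png

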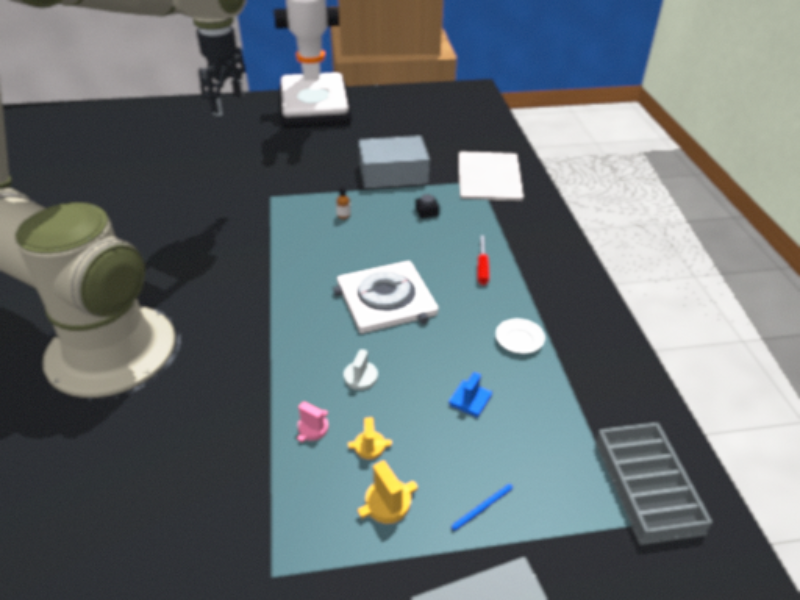

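Candidates (512×384 scene): the large yellow winged gauge at (135,156), the small yellow one at (175,158) and the pink one at (195,136). The small yellow one fits "not pink, smaller in its colour", at about (454,-282). I'll move above it and take a close look.

Call:
{"op": "send_rows", "data": {"targets": [{"offset": [22,-75,0],"spin": 0},{"offset": [22,-75,0],"spin": 0},{"offset": [22,-75,0],"spin": 0},{"offset": [22,-75,0],"spin": 0},{"offset": [22,-75,0],"spin": 0},{"offset": [22,-75,0],"spin": 0},{"offset": [22,-75,0],"spin": 0},{"offset": [22,-75,0],"spin": 0}], "grip": 1}}

```text
time_s: 1.67
eef_pos: [323.5, 150.5, 231.5]
ee_rot: [0.0, 0.224, 0.975, 0.0]
force: [1.9, 1.2, -0.2]
grip_width: 0.998
grip_force: 0.0
```

```bash
python3 - <<'E'
from h import *
s=ctrl.sense(); print({k:np.round(v,3) for k,v in s.items()}); m=ctrl.calibration('wrist'); print(m)
E
```

```text
{'time_s': np.float64(1.667), 'joints': array([ 0.103, -0.074,  1.937,  0.   ,  1.277, -1.015]), 'dq': array([-1.459, -0.238,  0.217, -0.004,  0.016, -1.443]), 'tau': array([ 1.0575e+01, -2.2117e+01, -2.4642e+01,  2.1000e-02,  2.2800e-01,
        1.9790e+00]), 'eef_pos': array([323.467, 150.456, 231.545]), 'ee_rot': array([0.   , 0.224, 0.975, 0.   ]), 'force': array([ 1.906,  1.167, -0.206]), 'wrist_torque': array([-0.012, -0.051,  0.001]), 'grip_force': np.float64(0.0), 'grip_width': np.float64(0.998)}
{'fx': 297.3186396354542, 'fy': 297.3186396354542, 'cx': 253.8195186728798, 'cy': 188.31779253387447, 'mount': array([[-8.25681938e-04, -9.64275574e-01, -2.64899860e-01,
         6.69539218e+01],
       [ 9.99998947e-01, -4.80122416e-04, -1.36923723e-03,
        -5.87461134e-02],
       [ 1.19313765e-03, -2.64900712e-01,  9.64274955e-01,
        -1.42904565e+02],
       [ 0.00000000e+00,  0.00000000e+00,  0.00000000e+00,
         1.00000000e+00]])}
```

Call:
{"op": "send_rows", "data": {"targets": [{"offset": [13.7,-43,0],"spin": 0},{"offset": [13.7,-43,0],"spin": 0},{"offset": [13.7,-43,0],"spin": 0},{"offset": [13.7,-43,0],"spin": 0},{"offset": [13.7,-43,0],"spin": 0},{"offset": [13.7,-43,0],"spin": 0},{"offset": [13.7,-43,0],"spin": 0},{"offset": [13.7,-43,0],"spin": 0}]}}

```text
time_s: 2.33
eef_pos: [424.8, -167.7, 231.4]
ee_rot: [0.0, 0.225, 0.974, -0.0]
force: [1.2, 1.7, 0.7]
grip_width: 1.0
grip_force: 0.0
```

Call:
{"op": "send_rows", "data": {"targets": [{"offset": [1,-8,-2],"spin": 0},{"offset": [1,-8,-2],"spin": 0},{"offset": [1,-8,-2],"spin": 0},{"offset": [1,-8,-2],"spin": 0}]}}

```text
time_s: 2.67
eef_pos: [434.3, -246.6, 210.3]
ee_rot: [-0.001, 0.226, 0.974, 0.001]
force: [0.1, 0.3, 0.9]
grip_width: 1.001
grip_force: 0.0
```

```bash
cat >> h.py <<'E'
from scipy.spatial.transform import Rotation as Rn
def wtf(s):
    q=s['ee_rot']; T=np.eye(4); T[:3,:3]=Rn.from_quat([q[1],q[2],q[3],q[0]]).as_matrix(); T[:3,3]=s['eef_pos']
    return T@np.array(ctrl.calibration('wrist')['mount'])
def wray(uv):
    m=ctrl.calibration('wrist'); x=(np.asarray(uv,float)-[m['cx'],m['cy']])/m['fx']; r=np.linalg.norm(x,axis=-1,keepdims=True)
    return np.concatenate([x/np.maximum(r,1e-9)*np.sin(r),np.cos(r)],-1)
def wat_z(T,uv,z):
    r=wray(uv)@T[:3,:3].T; o=T[:3,3]; return o+r*((z-o[2])/r[...,2:3])
def wproj(T,P):
    m=ctrl.calibration('wrist'); p=(np.asarray(P)-T[:3,3])@T[:3,:3]; n=np.linalg.norm(p[...,:2],axis=-1); a=np.arctan2(n,p[...,2])
    return p[...,:2]/n[...,None]*a[...,None]*m['fx']+[m['cx'],m['cy']]
def topdown(T,im,c,half,z,ppm):
    n=int(2*half*ppm); g=(np.arange(n)+.5)/ppm-half
    # image: column = +x world, row = -y world
    X,Y=np.meshgrid(c[0]+g,c[1]-g); uv=wproj(T,np.stack([X,Y,np.full_like(X,z)],-1)).astype(np.float32)
    return cv2.remap(im,uv[...,0],uv[...,1],cv2.INTER_LINEAR)
E
python3 - <<'E'
from h import *
s=ctrl.sense(); print(s['eef_pos'],s['ee_rot'],s['dq'].round(3),s['time_s'])
a,d=ctrl.capture('wrist'); T=wtf(s)
for r in ctrl.place_of('wrist','gauge_mid')[:4]+ctrl.place_of('wrist','gauge_grip')[:4]: print(r['conf'],np.round(r['uv']),wat_z(T,r['uv'],26).round(1),wat_z(T,r['uv'],32).round(1))
save('w1',np.hstack([cv2.resize(a,(400,300)),topdown(T,a,(454,-282),60,12,2.5)])); np.savez('w1',a=a,T=T,d=d)
E
```

```text
[ 434.29407295 -246.57938284  210.32367288] [-8.46572733e-04  2.25739080e-01  9.74187292e-01  5.20284649e-04] [ 0.047 -0.051  0.025  0.005  0.008  0.012] 2.6667
0.79 [234. 103.] [ 358.8 -234.    26. ] [ 359.1 -233.7   32. ]
0.74 [228. 195.] [ 448.2 -287.1   26. ] [ 446.8 -285.8   32. ]
0.66 [161. 241.] [ 465.  -392.1   26. ] [ 463.3 -388.9   32. ]
0.79 [229. 104.] [ 357.3 -239.1   26. ] [ 357.6 -238.7   32. ]
0.77 [153. 244.] [ 463.4 -404.4   26. ] [ 461.8 -401.    32. ]
```

View pics/w1.png

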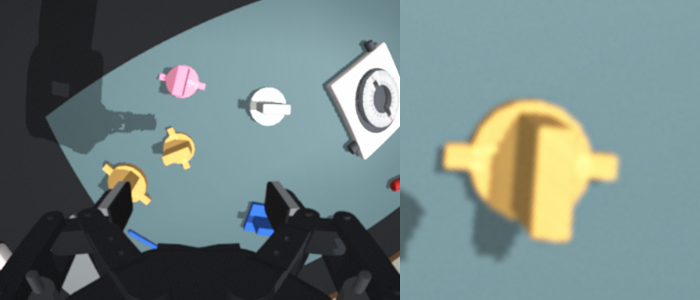

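The close crop confirms it: centre of the small brass gauge at about (446.4,-286.5), 69 mm tip to tip, wings at about -0.05 rad.

Call:
{"op": "send_rows", "data": {"targets": [{"offset": [1.2,-4.0,-3],"spin": -0.12},{"offset": [1.2,-4.0,-5],"spin": -0.24},{"offset": [1.2,-4.0,-7],"spin": -0.36},{"offset": [1.2,-4.0,-9],"spin": -0.48},{"offset": [1.2,-4.0,-11],"spin": -0.6},{"offset": [1.2,-4.0,-12],"spin": -0.72},{"offset": [1.2,-4.0,-12],"spin": -0.84},{"offset": [1.2,-4.0,-12],"spin": -0.96}]}}

```text
time_s: 3.48
eef_pos: [446.9, -284.0, 91.4]
ee_rot: [-0.0, 0.651, 0.759, 0.0]
force: [0.3, 0.1, 1.2]
grip_width: 0.993
grip_force: 0.0
```

Call:
{"op": "send_rows", "data": {"targets": [{"offset": [0,0,0],"spin": -0.11},{"offset": [0,0,0],"spin": -0.206},{"offset": [0,0,0],"spin": -0.206}]}}

```text
time_s: 3.73
eef_pos: [447.2, -284.3, 92.1]
ee_rot: [0.001, 0.724, 0.689, 0.0]
force: [0.0, 0.0, -0.9]
grip_width: 0.996
grip_force: 0.0
```

```bash
python3 - <<'E'
from h import *
s=ctrl.sense(); print(s['eef_pos'],s['force']); T=wtf(s)
R=T[:3,:3]@np.array(ctrl.calibration('wrist')['mount'])[:3,:3].T
print('tool y ang',np.arctan2(R[1,1],R[0,1]))
a,d=ctrl.capture('wrist')
save('w2',np.hstack([topdown(T,a,(446.4,-286.5),60,12,3),topdown(T,a,(446.4,-286.5),60,52,3)]))
E
```

```text
[ 447.20205869 -284.34530356   92.08860702] [ 0.02616274  0.02054241 -0.9337267 ]
tool y ang -0.04966668340916461
```

View pics/w2.png

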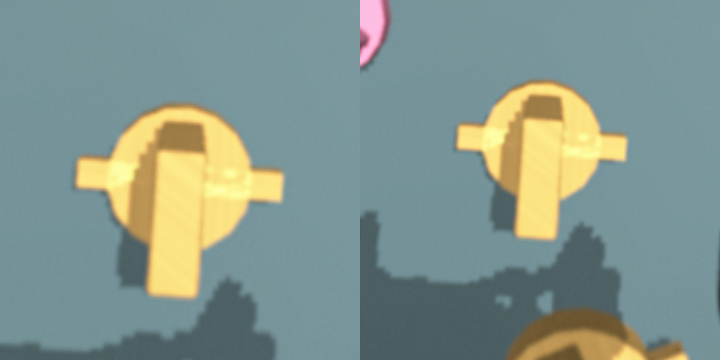

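The gauge sits at (446.5,-286.2), wings at -0.065 rad, and the grip's top agrees. I'll go down and grip.

Call:
{"op": "send_rows", "data": {"targets": [{"offset": [-0.07,-0.2,-2.5],"spin": -0.015},{"offset": [-0.07,-0.2,-5],"spin": -0.015},{"offset": [-0.07,-0.2,-7.2],"spin": -0.015},{"offset": [-0.07,-0.2,-7.2],"spin": -0.015}]}}

```text
time_s: 4.12
eef_pos: [444.6, -285.3, 16.2]
ee_rot: [-0.003, 0.728, 0.686, -0.0]
force: [-0.6, 0.2, -0.5]
grip_width: 0.996
grip_force: 0.0
```

Call:
{"op": "send_rows", "data": {"targets": [{"offset": [0,0,0],"spin": 0},{"offset": [0,0,0],"spin": 0},{"offset": [0,0,0],"spin": 0},{"offset": [0,0,0],"spin": 0},{"offset": [0,0,0],"spin": 0},{"offset": [0,0,0],"spin": 0},{"offset": [0,0,0],"spin": 0},{"offset": [0,0,0],"spin": 0}], "grip": 0, "squeeze": 50}}

```text
time_s: 4.78
eef_pos: [446.3, -287.6, 20.0]
ee_rot: [0.001, 0.729, 0.685, 0.0]
force: [-1.3, 1.1, 5.7]
grip_width: 0.159
grip_force: 49.6
```

Call:
{"op": "send_rows", "data": {"targets": [{"offset": [0,0,3],"spin": 0},{"offset": [0,0,7],"spin": 0},{"offset": [1,3,11],"spin": 0},{"offset": [2,7,12],"spin": 0},{"offset": [3,11,12],"spin": 0},{"offset": [5,15,12],"spin": 0},{"offset": [6,19,12],"spin": 0},{"offset": [7.4,23,12],"spin": 0}]}}

```text
time_s: 5.45
eef_pos: [516.5, -65.3, 139.2]
ee_rot: [-0.0, 0.729, 0.684, -0.0]
force: [-0.4, -1.5, -2.1]
grip_width: 0.155
grip_force: 49.7
```

Call:
{"op": "send_rows", "data": {"targets": [{"offset": [0,1,0],"spin": 0},{"offset": [0,1,0],"spin": 0},{"offset": [0,1,0],"spin": 0},{"offset": [0,1,0],"spin": 0},{"offset": [0,1,0],"spin": 0},{"offset": [0,1,0],"spin": 0}]}}

```text
time_s: 5.95
eef_pos: [516.4, -58.5, 139.2]
ee_rot: [-0.0, 0.73, 0.684, -0.0]
force: [-0.4, 0.2, -2.4]
grip_width: 0.153
grip_force: 49.7
```

```bash
python3 - <<'E'
from h import *
s=ctrl.sense(); print(s['eef_pos'],s['ee_rot'],s['force'],s['wrist_torque'],s['dq'].round(3)); T=wtf(s)
a,d=ctrl.capture('wrist')
for q in ('stage_top','gauge_mid'):
  for r in ctrl.place_of('wrist',q)[:3]: print(q,r['conf'],np.round(r['uv']),wat_z(T,r['uv'],32).round(1))
np.savez('w3',a=a,T=T,d=d)
save('w3',np.hstack([cv2.resize(a,(400,300))[:, :],cv2.resize(topdown(T,a,(523,74),100,32,2),(300,300))]))
t=topdown(T,a,(523,74),65,32,4.6); save('w3b',t)
E
```

```text
[516.4494431  -58.48544909 139.22191437] [-4.71784298e-05  7.29608609e-01  6.83864949e-01 -7.98924146e-05] [-0.39436     0.19591245 -2.39131867] [-0.08093773  0.00076744  0.01966613] [ 0.005 -0.003 -0.002  0.001  0.     0.003]
stage_top 0.9 [246.  36.] [518.6  71.   32. ]
gauge_mid 0.61 [254. 245.] [ 513.2 -115.    32. ]
gauge_mid 0.58 [252. 248.] [ 510.7 -118.3   32. ]
```

View pics/w3b.png

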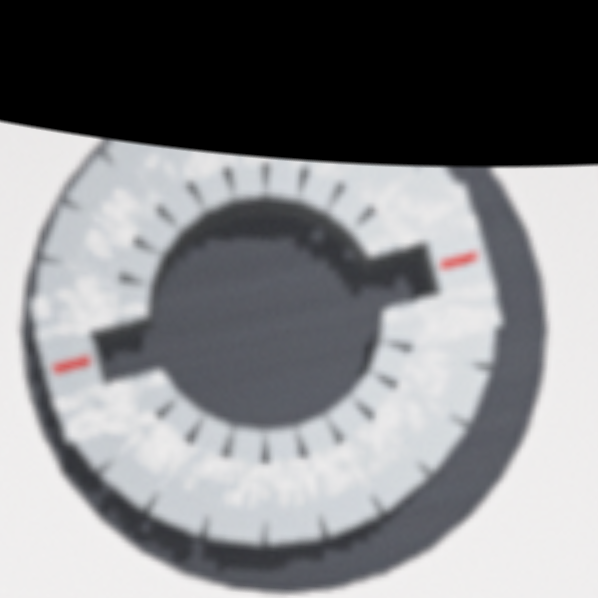

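View pics/w3.png

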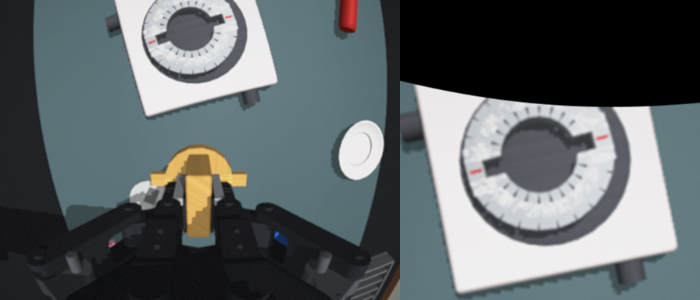

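The ring's bore centre shows at about (516,71), slots at +0.26 rad. I'll turn to that angle and look from above it with the gauge held short of the ring.

Call:
{"op": "send_rows", "data": {"targets": [{"offset": [0.7,3,0],"spin": 0.11},{"offset": [1.5,6,0],"spin": 0.22},{"offset": [1.5,7.1,0],"spin": 0.325},{"offset": [1.5,7.1,0],"spin": 0.325},{"offset": [1.5,7.1,0],"spin": 0.325},{"offset": [1.5,7.1,0],"spin": 0.325},{"offset": [1.5,7.1,0],"spin": 0.325}]}}

```text
time_s: 6.68
eef_pos: [531.6, 12.7, 139.3]
ee_rot: [0.0, 0.61, 0.793, -0.0]
force: [-0.3, -0.1, -3.0]
grip_width: 0.155
grip_force: 49.7
```

```bash
python3 - <<'E'
from h import *
s=ctrl.sense(); print(s['eef_pos'],s['force']); T=wtf(s)
R=T[:3,:3]@np.array(ctrl.calibration('wrist')['mount'])[:3,:3].T
print('tool y ang',np.arctan2(R[1,1],R[0,1]))
a,d=ctrl.capture('wrist')
np.savez('w4',a=a,T=T,d=d)
g=s['eef_pos']
save('w4',np.hstack([topdown(T,a,(516,71),50,32,4),topdown(T,a,g[:2],50,g[2]-8,4)]))
E
```

```text
[531.60006082  12.66600704 139.29269825] [-0.26297613 -0.12915812 -3.02414169]
tool y ang 0.25905559015414376
```

View pics/w4.png

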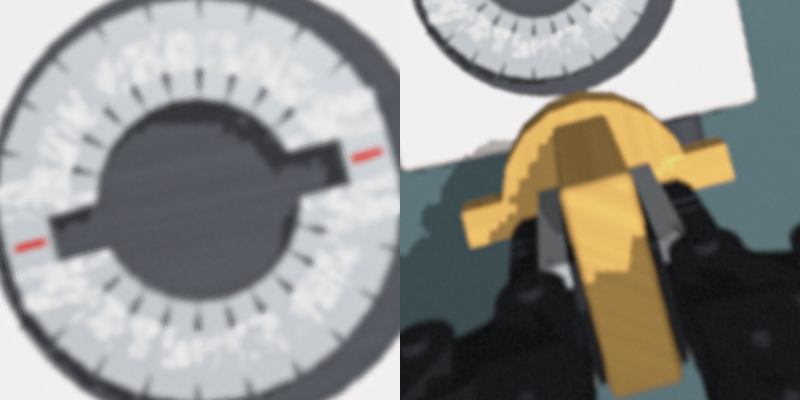

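Second look agrees: bore (515.75,71.0), slots 0.258 rad, gauge in hand at TCP+(-0.4,+1.1) and 0.259 rad. I'll go above the bore.

Call:
{"op": "send_rows", "data": {"targets": [{"offset": [-0.75,3,-1],"spin": 0},{"offset": [-1.54,5.72,-3],"spin": 0},{"offset": [-1.54,5.72,-5],"spin": 0},{"offset": [-1.54,5.72,-6.5],"spin": 0},{"offset": [-1.54,5.72,-7.5],"spin": 0},{"offset": [-1.54,5.72,-8],"spin": 0},{"offset": [-1.54,5.72,-8],"spin": 0},{"offset": [-1.54,5.72,-8],"spin": 0}]}}

```text
time_s: 7.4
eef_pos: [516.7, 70.4, 59.8]
ee_rot: [0.0, 0.609, 0.793, 0.0]
force: [0.4, -0.5, -1.9]
grip_width: 0.152
grip_force: 49.7
```

Call:
{"op": "send_rows", "data": {"targets": [{"offset": [0,0,0],"spin": 0},{"offset": [0,0,-0.1],"spin": 0},{"offset": [0,0,-0.2],"spin": 0},{"offset": [0,0,-0.3],"spin": 0},{"offset": [0,0,-0.4],"spin": 0},{"offset": [0,0,-0.5],"spin": 0},{"offset": [0,0,-0.5],"spin": 0}]}}

```text
time_s: 7.98
eef_pos: [516.1, 70.8, 54.1]
ee_rot: [-0.0, 0.609, 0.793, -0.0]
force: [0.9, 0.2, -3.1]
grip_width: 0.154
grip_force: 49.7
```

Call:
{"op": "send_rows", "data": {"targets": [{"offset": [0,-0.09,0],"spin": 0},{"offset": [0,-0.09,-0.1],"spin": 0},{"offset": [0,-0.09,-0.2],"spin": 0},{"offset": [0,-0.09,-0.25],"spin": 0},{"offset": [0,-0.09,-0.3],"spin": 0},{"offset": [0,-0.09,-0.3],"spin": 0}]}}

```text
time_s: 8.48
eef_pos: [516.2, 69.9, 51.2]
ee_rot: [-0.0, 0.609, 0.793, -0.0]
force: [-0.7, 0.2, -2.3]
grip_width: 0.154
grip_force: 49.7
```

No contact yet at ring level (about 52), so it looks centred. I'll keep creeping down.

Call:
{"op": "send_rows", "data": {"targets": [{"offset": [0,0,-0.07],"spin": 0},{"offset": [0,0,-0.14],"spin": 0},{"offset": [0,0,-0.2],"spin": 0},{"offset": [0,0,-0.2],"spin": 0}]}}

```text
time_s: 8.82
eef_pos: [516.1, 69.9, 49.2]
ee_rot: [-0.0, 0.609, 0.793, -0.0]
force: [-0.1, 0.5, -2.6]
grip_width: 0.155
grip_force: 49.7
```

Call:
{"op": "send_rows", "data": {"targets": [{"offset": [0,0,-0.07],"spin": 0},{"offset": [0,0,-0.14],"spin": 0},{"offset": [0,0,-0.2],"spin": 0},{"offset": [0,0,-0.2],"spin": 0}]}}

```text
time_s: 9.15
eef_pos: [516.2, 69.9, 47.2]
ee_rot: [-0.0, 0.609, 0.793, -0.0]
force: [-1.2, -0.6, -2.1]
grip_width: 0.154
grip_force: 49.7
```

Foot is well in the bore with no side force. Wings meet the ring top at TCP of about 46.

Call:
{"op": "send_rows", "data": {"targets": [{"offset": [0,0,-0.05],"spin": 0},{"offset": [0,0,-0.1],"spin": 0},{"offset": [0,0,-0.15],"spin": 0},{"offset": [0,0,-0.15],"spin": 0}]}}

```text
time_s: 9.48
eef_pos: [516.2, 69.9, 45.7]
ee_rot: [-0.0, 0.609, 0.793, -0.0]
force: [-0.5, -0.5, -2.4]
grip_width: 0.158
grip_force: 49.7
```

Call:
{"op": "send_rows", "data": {"targets": [{"offset": [0,0,-0.05],"spin": 0},{"offset": [0,0,-0.1],"spin": 0},{"offset": [0,0,-0.1],"spin": 0}]}}

```text
time_s: 9.73
eef_pos: [516.2, 70.0, 44.7]
ee_rot: [-0.0, 0.609, 0.793, -0.0]
force: [0.6, -0.1, -2.1]
grip_width: 0.156
grip_force: 49.7
```

Wings have entered the slots without contact, so continue to just above the floor.

Call:
{"op": "send_rows", "data": {"targets": [{"offset": [0,0,-0.07],"spin": 0},{"offset": [0,0,-0.14],"spin": 0},{"offset": [0,0,-0.2],"spin": 0},{"offset": [0,0,-0.2],"spin": 0}]}}

```text
time_s: 10.07
eef_pos: [516.2, 69.9, 42.6]
ee_rot: [-0.0, 0.609, 0.793, -0.0]
force: [-0.3, 0.6, -2.6]
grip_width: 0.156
grip_force: 49.7
```

Call:
{"op": "send_rows", "data": {"targets": [{"offset": [0,0,-0.05],"spin": 0},{"offset": [0,0,-0.1],"spin": 0},{"offset": [0,0,-0.15],"spin": 0},{"offset": [0,0,-0.15],"spin": 0}]}}

```text
time_s: 10.4
eef_pos: [516.2, 69.9, 41.2]
ee_rot: [-0.0, 0.609, 0.793, -0.0]
force: [-0.4, 0.1, -1.9]
grip_width: 0.159
grip_force: 49.7
```

Call:
{"op": "send_rows", "data": {"targets": [{"offset": [0,0,-0.03],"spin": 0},{"offset": [0,0,-0.06],"spin": 0},{"offset": [0,0,-0.08],"spin": 0},{"offset": [0,0,-0.08],"spin": 0}]}}

```text
time_s: 10.73
eef_pos: [516.2, 69.9, 40.5]
ee_rot: [-0.0, 0.609, 0.793, -0.0]
force: [0.4, 0.7, -1.5]
grip_width: 0.16
grip_force: 49.7
```

Call:
{"op": "send_rows", "data": {"targets": [{"offset": [0,0,-0.04],"spin": 0},{"offset": [0,0,-0.04],"spin": 0},{"offset": [0,0,-0.04],"spin": 0}]}}

```text
time_s: 10.98
eef_pos: [516.2, 69.9, 40.1]
ee_rot: [-0.0, 0.609, 0.793, -0.0]
force: [0.9, 0.4, -1.9]
grip_width: 0.157
grip_force: 49.7
```

Call:
{"op": "send_rows", "data": {"targets": [{"offset": [0,0,0],"spin": 0},{"offset": [0,0,0],"spin": 0},{"offset": [0,0,0],"spin": 0},{"offset": [0,0,0],"spin": 0},{"offset": [0,0,0],"spin": 0},{"offset": [0,0,0],"spin": 0},{"offset": [0,0,0],"spin": 0},{"offset": [0,0,0],"spin": 0}], "grip": 1}}

```text
time_s: 11.65
eef_pos: [516.2, 69.9, 40.1]
ee_rot: [0.0, 0.609, 0.793, 0.0]
force: [-0.0, -0.3, -0.3]
grip_width: 1.005
grip_force: 0.0
```

Call:
{"op": "send_rows", "data": {"targets": [{"offset": [0,0,2],"spin": 0},{"offset": [0,0,5],"spin": 0},{"offset": [0,0,8],"spin": 0},{"offset": [0,0,11],"spin": 0},{"offset": [1,-4,12],"spin": 0},{"offset": [1,-4,12],"spin": 0},{"offset": [1,-4,12],"spin": 0},{"offset": [1,-4,12],"spin": 0}]}}

```text
time_s: 12.32
eef_pos: [525.8, 30.1, 159.4]
ee_rot: [-0.001, 0.609, 0.793, -0.0]
force: [-1.0, 0.5, -0.2]
grip_width: 1.001
grip_force: 0.0
```

```bash
python3 - <<'E'
from h import *
s=ctrl.sense(); print(s['eef_pos'],s['force']); T=wtf(s)
a,d=ctrl.capture('wrist')
def dep(P):
    u,v=np.round(wproj(T,np.array(P,float))).astype(int); z=np.median(d[v-1:v+2,u-1:u+2]); r=wray((u,v)); return (T[:3,:3]@(r*z/r[2])+T[:3,3]).round(1)
c=np.array([515.75,71]); e=np.array([np.cos(.258),np.sin(.258)])
n=np.array([-e[1],e[0]])
for t in (-30,30,-44,44): print('wing' if abs(t)<38 else 'ring',dep([*(c+t*e),32]))
for t in (-12,12): print('griptop',dep([*(c+t*n),72]))
print('foot',dep([*(c+17*e),32]),dep([*(c-17*e),32]))
save('w5',np.hstack([topdown(T,a,(516,71),50,32,4),topdown(T,a,(516,71),50,72,4)]))
E
```

```text
[525.75336281  30.107939   159.43481245] [-0.95994005  0.50863743 -0.18800118]
wing [486.5  63.1  32.2]
wing [544.6  78.7  32.8]
ring [473.2  59.8  32.9]
ring [557.9  82.5  32.7]
griptop [518.6  59.1  72.5]
griptop [512.4  82.5  72.4]
foot [532.2  75.3  33.1] [499.8  66.5  32. ]
```

View pics/w5.png

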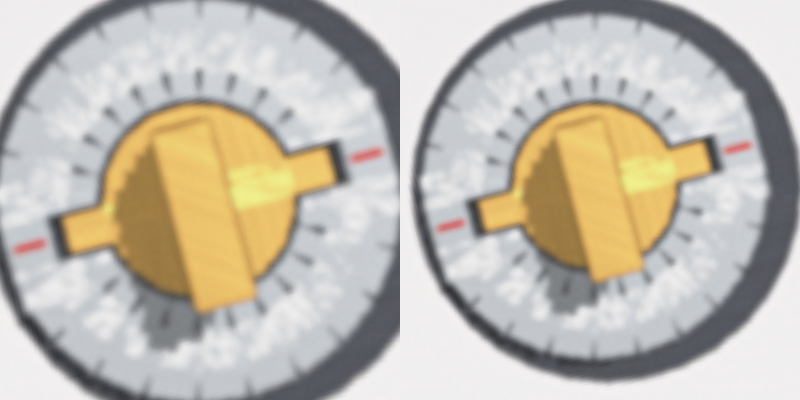

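The wings are in the slots (left panel, tips at (65,235) and (337,165)), flush with the ring at about 32 mm. The grip top is level at 72 mm, and the gripper is clear.

```bash
python3 -c "
from rig import ctrl; print(ctrl.finish_job())"
```

```text
the job is handed in; nothing more can be done
None
```

The brass gauge is fully home in the stage's ring, wings in the slots, flush and level. It is released, the arm is clear, and the job was handed in at about 12.4 s; the hand-in call returned no verdict. No contact force showed on the way in: I matched the slot angle from the camera before lowering, so turning it under pressure wasn't needed.

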